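# Close up the stamp testers

## Robot

A 6-joint arm with a two-finger parallel gripper is mounted at the origin on a cart in front of the work surface, level with it; the furniture and walls round the work are solid. World frame = base frame: x ahead of the robot, y to its left, z up, the work surface at z = 0. Lengths are in m, angles in rad, forces in N, time in s.
With the tool pointing down it reaches from about 0.425 to 0.95 m from the base axis. Payload 3.5 kg.
Tool frame: the origin (TCP) lies on the centre line of the jaws, within the pads' length; the fingertips stand 14 mm ahead of it and the grasp point (between the pads) lies 5 mm behind it (ctrl.finger_overhang is the distance from the TCP to the fingertips, in m); z points along the fingers, y is the line along which they close (so a half turn about z gives the same grasp; the last joint's range is limited). The gripper opens to 85 mm and grips with 20 to 120 N. Pads are 22 mm wide; open, the fingers measure 114 mm over their backs; the gripper's body (76 mm by 85 mm) begins 54 mm behind the grasp point. The pads swing forward as they close: fully open they stand 13 mm farther back than shut.
Start: joints at [-1.344, 0.286, 1.577, -0, 1.279, -0.15], TCP at [0.248, -0.628, 0.245] pointing down, gripper open.
Joint ranges: [-2.77, 2.77], [-0.9, 2.22], [0.21, 2.48], [-1.53, 4.67], [0.24, 2.81], [-2.84, 2.84]. Speed limits (rad/s): [2.79, 2.79, 3.14, 3.14, 3.14, 3.14].

## Interface

Orientations are given as a unit quaternion [x, y, z, w].
In Python, from plant import ctrl gives the robot as it stands.
- The arm moves only by the tool send_rows, never from a script. Its argument "moves" is text: rows parted by semicolons, each of 7 numbers parted by spaces: the turn, a rotation vector about the tool's x, y, z in units of 360 degrees (1.0 is 360 degrees), then the shift along the tool's x, y, z in units of 20 cm (1.0 is 20 cm), then the gripper's target within -1 to 1 (fully open at 1, half-way at 0, shut at -1). A call has 1 to 12 rows; each row is the pose to reach, as a shift and turn from the pose commanded when the call began, along the tool's axes at that moment, turning the shorter way round; what a row does not reach only later rows make up. A row lasts 1/8 s, in which the tool goes at most 62.5 mm and 10.7 degrees, less where a joint would pass 70% of its speed; a pose out of reach is approached as far as the arm can. A call with a number of a shift or a turn outside -1 to 1 is refused whole. A call with a gripper value outside its range is refused whole. The fingers move at their own pace and stop on an object; "newtons" is the grip in N (left out, the last holds). Time passes only in rows, so rows that repeat a pose let the fingers close. It gives the time, the measured TCP pose, the force, the opening and the grip force at its end, in the units of the state.
- ctrl.get_state(): the state, without advancing time (a new reading comes with each control period).
- ctrl.read_camera(name): name is "side" or "top" or "wrist"; returns a dict with "image" (400x640x3 uint8, red, green, blue), "fovy" (degrees; the focal length in pixels is half the picture's height over the tangent of half this angle, whatever the lens; pixels are square), "cx", "cy" (the principal point, pixels), "extrinsics" (4x4, takes a point from camera to world coordinates). Camera axes: x right, y up, looking along -z (the intrinsics and any distortion apply to the point x, -y, -z); pixel columns grow to the right and rows downward; lengths in m; the calibration is good to about 2 mm. The wrist camera is an equidistant fisheye: a pixel r from the principal point sees the ray r / f radians off the axis. A picture is of the moment at which its call begins. There is no depth.
- ctrl.sign_off(): hands the job in; it is judged then, once.
The state is a dict: "time": time; "qpos": joint angles; "dq": joint speeds; "joint_efforts": joint torques, N m; "eef_pos": TCP position; "tcp_rot": TCP orientation; "contact_force": force on the tool from outside, world axes, zero at the start; "wrist_torque": the same for the moment, N m; "opening": opening from 0.0 (shut) to 1.0 (fully open); "finger_force": force on a finger pad.
Only numpy, scipy, OpenCV 4.12 (cv2) and the standard library are available. Lean on these libraries where they do the work, as an engineer would, in place of code of your own. Each camera call takes 0.05 s, during which the arm holds its last target. There are 200 camera calls.

## Task

The shop is closing and the testers in the wooden tray must not dry out: shut the tester ink pad's lid and press it down until it snaps fully shut, and press the caps of the stamps fully home, so that no cap is left sitting proud. Leave the stamps standing upright in their pockets, and do not knock about the tapes and the other goods on the table.

Things in the scene. Friction and masses are not known exactly. Their poses are not given: they have to be found in the camera images.
- tester_tray: Light wood tester tray, fixed, 176 (x) x 160 (y) mm, rim 16 mm high, turned up to 15 degrees. Origin: centre of its underside, on the table; x to its back, y left. Front left: the ink pad (centre x -48, y +30 mm); behind that, scrap paper (x -6 to 41, top at 14 mm); at the back, a block 27 mm high with stamp pockets at x 63, y -46, 0, 46; right: two tapes.
- tester_pad_lid (a joint): Lid angle of the black ink pad (65 x 84 mm, fixed in the tray), hinged at its back edge. 0 is shut, positive is open, 1.83 the stop; starts at 0.7 to 1.45. A stiff hinge: the lid stays where it is left. At about 0.15 rad (front edge 10 mm up) it meets a snap rib; about 5 N down at the front edge (more nearer the hinge) takes it over, then it snaps shut and stays.
- lid_hinge (a point): Middle of the lid's hinge axis, at the pad's back edge, 16 mm above the table. Its axes are those of the tray.
- lid_front (a point): Middle of the lid's free (front) edge, on the lid's outer face, 66 mm in front of the hinge axis and 9 mm above it when shut; moves with the lid. The lid is a flat plate 65 x 86 x 8 mm; shut, this point is 25 mm above the table.
- stamp_a: Black pocket roller stamp standing loose in a pocket of the tray's block (any of the three pockets), 23 x 23 mm and 68 mm tall when capped, about 50 g. Origin: centre of its underside, on the tray floor 5 mm above the table. z points up its length. The upper part is the cap. It starts pulled up by 9 to 13 mm.
- stamp_a_cap (a joint): How far the cap of that stamp is pulled up, in m: 0 is fully on, 0.02 the upper stop. The cap, 23 x 23 mm with a flat top, slides straight down; about 9 mm short of home it meets a snap rib, takes about 5 N to go over it, then snaps to 0 and stays.
- cap_a_top (a point): Centre of the flat top of that stamp's cap; 73 mm above the table when the cap is fully on.
- stamp_b: Black pocket roller stamp standing loose in a pocket of the tray's block (any of the three pockets), 23 x 23 mm and 68 mm tall when capped, about 50 g. Origin: centre of its underside, on the tray floor 5 mm above the table. z points up its length. The upper part is the cap. It starts pulled up by 9 to 13 mm.
- stamp_b_cap (a joint): How far the cap of that stamp is pulled up, in m: 0 is fully on, 0.02 the upper stop. The cap, 23 x 23 mm with a flat top, slides straight down; about 9 mm short of home it meets a snap rib, takes about 5 N to go over it, then snaps to 0 and stays.
- cap_b_top (a point): Centre of the flat top of that stamp's cap; 73 mm above the table when the cap is fully on.
- stamp_c: Black pocket roller stamp standing loose in a pocket of the tray's block (any of the three pockets), 23 x 23 mm and 68 mm tall when capped, about 50 g. Origin: centre of its underside, on the tray floor 5 mm above the table. z points up its length. The upper part is the cap. This one is capped properly from the start.
- stamp_c_cap (a joint): How far the cap of that stamp is pulled up, in m: 0 is fully on, 0.02 the upper stop. The cap, 23 x 23 mm with a flat top, slides straight down; about 9 mm short of home it meets a snap rib, takes about 5 N to go over it, then snaps to 0 and stays.
- cap_c_top (a point): Centre of the flat top of that stamp's cap; 73 mm above the table when the cap is fully on.
- tape_p: washi tape roll, a disc 51 mm across and 18 mm high with a white top, lying flat; origin at the centre of its underside; bystander, in the tray's right bay, front
- tape_q: washi tape roll, a disc 51 mm across and 18 mm high with a white top, lying flat; origin at the centre of its underside; bystander, in the tray's right bay, behind tape_p
- boxed_pad: closed black ink pad for sale, 69 x 76 x 20 mm, flat on the table to the left behind the tray; origin at the centre of its underside; bystander
- tape_r: washi tape roll, a disc 51 mm across and 18 mm high with a white top, lying flat; origin at the centre of its underside; bystander, lying on top of boxed_pad
- flat_card_pack: white flat pack, 85 x 110 x 12 mm, flat on the table behind and left of the tray; origin at the centre of its underside; bystander

How it is judged:
At the end, for the whole second after the job is handed in: The ink pad's lid is within 0.035 rad of shut (2.3 mm at its front edge); all three stamp caps are within 2 mm of fully on; all three stamps are at rest, within 0.15 rad of upright and no more than 5 mm above the tray floor (in their pockets) (value of joint tester_pad_lid below 0.035 rad and value of joint each of stamp_a_cap, stamp_b_cap, stamp_c_cap below 0.002 m and angle between each of stamp_a, stamp_b, stamp_c's own z axis and vertical below 0.15 rad and z of each of stamp_a, stamp_b, stamp_c in the frame of tester_tray below 0.01 m and linear speed of each of stamp_a, stamp_b, stamp_c below 0.02 m/s); the robot touches nothing.
It fails at once if a stamp is tipped over or pulled out of its pocket (angle between any of stamp_a, stamp_b, stamp_c's own z axis and vertical above 0.5 rad or z of any of stamp_a, stamp_b, stamp_c in the frame of tester_tray above 0.03 m).
It fails at once if a tape roll or other article on the table is pushed more than 40 mm or knocked over (distance of any of tape_p, tape_q, tape_r, boxed_pad, flat_card_pack from where it was at the start of the episode above 0.04 m or angle between any of tape_p, tape_q, tape_r, boxed_pad, flat_card_pack's own z axis and vertical above 0.7 rad).
It also fails if it takes over 45 s, if anything falls off the work surface, if the arm or the gripper's body presses on something with over 40 N, if the wrist force passes 120 N, or if a joint passes its speed limit or range.

## Working session

There is one attempt and no reset: what is moved stays moved. The work goes in short steps, Python scripts to look and compute and a tool call to move; the robot and the scene stay as the last step left them, time stands still between calls to the robot, and variables do not carry over. Pictures are saved under pics/ and viewed, at most 10 in all, crops included, and the job is handed in when it is done.

Besides the shell and the picture viewer there is one more tool, called by a JSON object that holds its "fn" and its "kwargs". send_rows: Moves the arm, as the interface text tells. Its arguments: {"type":"object","properties":{"moves":{"type":"string"},"newtons":{"type":"number"}},"required":["moves"]}

```bash
mkdir -p pics; cat > h.py <<'E'
import numpy as np, cv2
from plant import ctrl
def ray(c,u,v):
    f=c['image'].shape[0]/2/np.tan(np.radians(c['fovy'])/2)
    x,y=u-c['cx'],v-c['cy']
    if c.get('fish'):
        r=np.hypot(x,y);t=r/f;d=np.array([x/r*np.sin(t),-y/r*np.sin(t),-np.cos(t)])
    else: d=np.array([x/f,-y/f,-1.])
    E=np.array(c['extrinsics']);d=E[:3,:3]@d
    return E[:3,3],d/np.linalg.norm(d)
def plane(c,u,v,z):
    o,d=ray(c,u,v);return o+d*(z-o[2])/d[2]
def cross(r1,r2):
    (a,d),(b,e)=r1,r2
    s=np.linalg.lstsq(np.c_[d,-e],b-a,rcond=None)[0]
    p,q=a+d*s[0],b+e*s[1];return (p+q)/2,np.linalg.norm(p-q)
def proj(c,P):
    E=np.array(c['extrinsics']);p=E[:3,:3].T@(np.array(P)-E[:3,3])
    f=c['image'].shape[0]/2/np.tan(np.radians(c['fovy'])/2)
    if c.get('fish'):
        t=np.arctan2(np.hypot(p[0],p[1]),-p[2]);k=f*t/np.hypot(p[0],p[1]);return c['cx']+k*p[0],c['cy']-k*p[1]
    return c['cx']+f*p[0]/-p[2],c['cy']-f*p[1]/-p[2]
def cam(n):
    c=ctrl.read_camera(n);c['fish']=n=='wrist';return c
def save(c,n):cv2.imwrite('pics/'+n,c['image'][:,:,::-1])
E
python3 - <<'E'
from h import *
import pickle
for n in('top','side'):
    c=cam(n);save(c,n+'.png');pickle.dump(c,open(n+'.pkl','wb'));print(n,c['fovy'],c['cx'],c['cy'],np.round(c['extrinsics'],3).tolist(), c.keys())
s=ctrl.get_state();print(s)
E
```

```text
top 50.38017302806517 308.29797191671855 200.24010329776695 [[-0.004, 0.989, -0.15, 0.404], [-0.999, 0.001, 0.034, 0.045], [0.033, 0.151, 0.988, 0.902], [0.0, 0.0, 0.0, 1.0]] dict_keys(['image', 'fovy', 'cx', 'cy', 'extrinsics', 'fish'])
side 54.100941272334396 325.50441118022286 199.9847016600487 [[0.936, 0.251, -0.247, 0.307], [-0.352, 0.628, -0.694, -0.585], [-0.019, 0.736, 0.676, 0.654], [0.0, 0.0, 0.0, 1.0]] dict_keys(['image', 'fovy', 'cx', 'cy', 'extrinsics', 'fish'])
{'time': 0.1, 'qpos': array([-1.34401128e+00,  2.87107474e-01,  1.57806644e+00,  2.70685928e-06,
        1.27860009e+00, -1.49989537e-01]), 'dq': array([ 0.00061868, -0.00125454, -0.00371553, -0.00118576,  0.00031991,
       -0.00018328]), 'joint_efforts': array([ 7.14862126e-04, -4.07298839e+01, -2.93697810e+01, -1.39262688e-04,
        3.45761015e-03, -1.46418227e-06]), 'eef_pos': array([ 0.24825128, -0.62706912,  0.2440458 ]), 'tcp_rot': array([ 9.82307021e-01,  1.87274470e-01, -4.05745249e-05, -1.08992140e-03]), 'contact_force': array([-0.17592265,  0.10780746,  0.61062477]), 'wrist_torque': array([ 0.0208405 , -0.02567765, -0.01220255]), 'finger_force': 0.0, 'opening': 1.0001285985285306}
```

View pics/top.png

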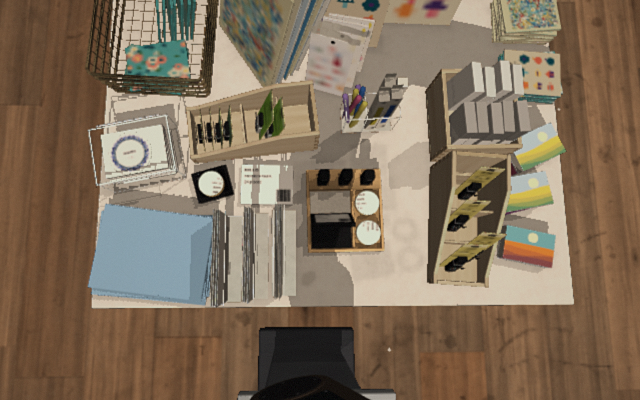

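View pics/side.png

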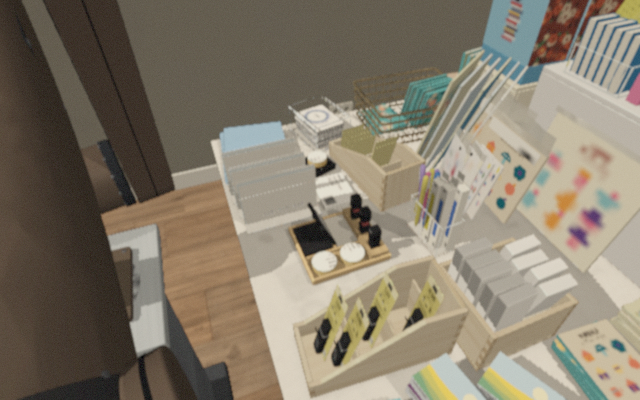

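The top view shows the tray at about columns 307–383 and rows 170–252, with the stamps at (323,176), (346,176) and (368,176). In the side view the open lid is near (318,222). I'll enlarge both.

```bash
python3 - <<'E'
from h import *
import pickle
T=pickle.load(open('top.pkl','rb'));S=pickle.load(open('side.pkl','rb'))
a=cv2.resize(T['image'][160:260,300:392],None,fx=4.3,fy=4.3,interpolation=cv2.INTER_CUBIC)
b=cv2.resize(S['image'][187:287,280:395],None,fx=3.45,fy=4.3,interpolation=cv2.INTER_CUBIC)
cv2.imwrite('pics/c.png',np.hstack([a,b])[:,:,::-1]);print(a.shape,b.shape)
for p in[(307,252),(383,252),(383,170),(307,170)]:print(plane(T,*p,.016).round(3))
E
```

```text
(430, 396, 3) (430, 397, 3)
[0.43  0.018 0.016]
[ 0.43  -0.14   0.016]
[ 0.605 -0.146  0.016]
[0.604 0.017 0.016]
```

View pics/c.png

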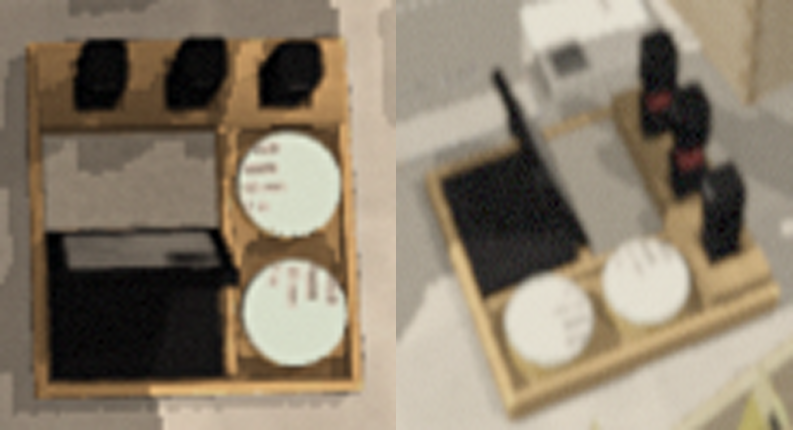

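Red shows under the left and middle caps, so those two are the raised ones; the right stamp is capped. The lid stands steeply open. I'll move above the tray for close wrist views.

{"fn": "send_rows", "kwargs": {"moves": "0 0 0 0.1 -0.1 -0.28 -1;0 0 0 0.3 -0.3 -0.28 -1;0 0 0 0.5 -0.5 -0.28 -1;0 0 0 0.74 -0.725 -0.28 -1", "newtons": 60}}

```text
time: 0.6
eef_pos: [0.3315, -0.4396, 0.3008]
tcp_rot: [0.982, 0.187, 0.0, -0.0]
contact_force: [0.0, -0.4, 0.0]
opening: 0.144
finger_force: 0.0
```

{"fn": "send_rows", "kwargs": {"moves": "0 0 0 0.25 -0.25 0 -1;0 0 0 0.5 -0.5 0 -1;0 0 0 0.74 -0.725 0 -1"}}

```text
time: 0.98
eef_pos: [0.4074, -0.2678, 0.3009]
tcp_rot: [0.982, 0.187, 0.0, -0.0]
contact_force: [0.7, -0.9, -0.4]
opening: -0.003
finger_force: 0.0
```

{"fn": "send_rows", "kwargs": {"moves": "0 0 0.02 0.25 -0.25 0 -1;0 0 0.04 0.5 -0.5 0 -1;0 0 0.06 0.74 -0.725 0 -1;0 0 0.06 0.74 -0.725 0 -1;0 0 0.06 0.74 -0.725 0 -1"}}

```text
time: 1.6
eef_pos: [0.4915, -0.0792, 0.3008]
tcp_rot: [1.0, 0.002, -0.001, -0.0]
contact_force: [0.8, 0.1, -0.5]
opening: -0.001
finger_force: 0.0
```

```bash
python3 - <<'E'
from h import *
import pickle
s=ctrl.get_state();print(s['time'],s['eef_pos'],s['tcp_rot'],s['qpos'].round(2),s['contact_force'])
c=cam('wrist');save(c,'w1.png');pickle.dump(c,open('w1.pkl','wb'));print(c['fovy'],c['cx'],c['cy'],np.round(c['extrinsics'],3).tolist())
for p in[(.43,.018,.016),(.604,-.146,.016)]:print(proj(c,p))
E
```

```text
1.6 [ 0.49152588 -0.07921996  0.30080623] [ 9.99998642e-01  1.56459115e-03 -5.06088362e-04 -1.10247226e-04] [-0.36 -0.15  1.94 -0.    1.36  1.2 ] [ 0.76425091  0.06022042 -0.48320116]
65.70646984690485 317.4881001640356 197.55330804426495 [[0.002, 0.948, 0.319, 0.573], [-1.0, 0.002, -0.0, -0.079], [-0.001, -0.319, 0.948, 0.429], [0.0, 0.0, 0.0, 1.0]]
(np.float64(249.67781982822828), np.float64(199.5716647777446))
(np.float64(368.460437497833), np.float64(74.58078433444697))
```

View pics/w1.png

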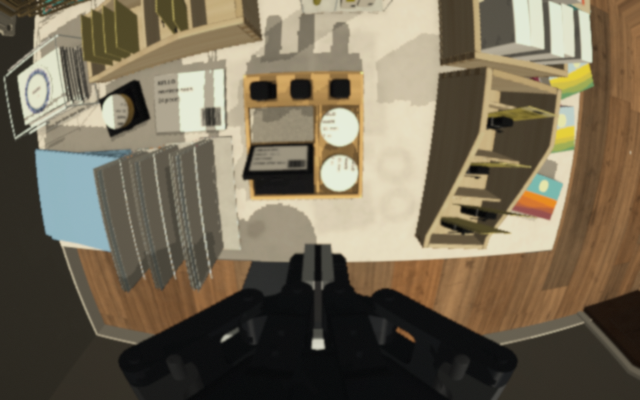

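The wrist view shows the stamp tops at about (263,90), (301,89) and (340,89). The lid's outer face spans (245–313, 145–178), and the tray's front corners are near (249,196) and (361,196). I'll measure blobs and enlarge.

```bash
python3 - <<'E'
from h import *
import pickle
c=pickle.load(open('w1.pkl','rb'));I=c['image']
a=cv2.resize(I[65:205,235:370],None,fx=4.2,fy=4.2,interpolation=cv2.INTER_CUBIC)
cv2.imwrite('pics/c2.png',a[:,:,::-1])
m=(I.max(2)<60).astype(np.uint8);m[:70]=0;m[110:]=0;m[:,:245]=0;m[:,365:]=0
n,l,s,ce=cv2.connectedComponentsWithStats(m)
for i in range(1,n):
    if s[i,4]>50: print(s[i],ce[i])
T=pickle.load(open('top.pkl','rb'));I=T['image']
m=(I.max(2)<60).astype(np.uint8);m[:160]=0;m[190:]=0;m[:,:305]=0;m[:,385:]=0
n,l,s,ce=cv2.connectedComponentsWithStats(m)
for i in range(1,n):
    if s[i,4]>30: print('top',s[i],ce[i])
E
```

```text
[291  80  20  19 352] [300.51136364  88.85227273]
[330  80  19  18 327] [339.16513761  88.46788991]
[251  82  25  18 422] [262.88862559  90.4549763 ]
top [317 169  13  17 194] [322.96391753 177.13917526]
top [338 169  15  17 207] [344.9468599  176.92270531]
top [360 170  15  15 184] [366.83695652 177.        ]
```

View pics/c2.png

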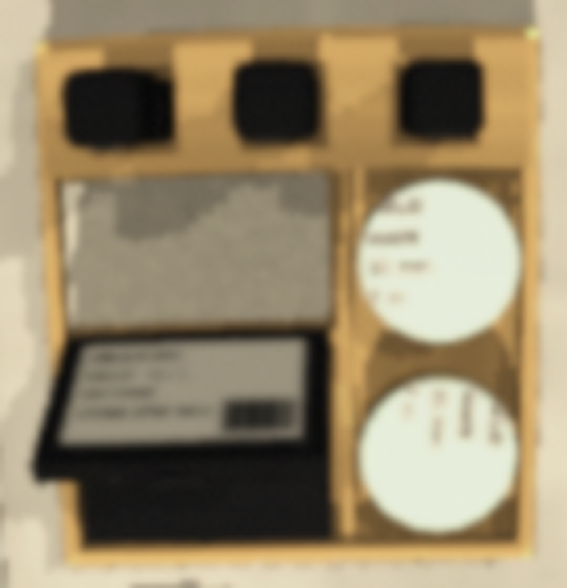

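```bash
python3 - <<'E'
from h import *
import pickle
W=pickle.load(open('w1.pkl','rb'));T=pickle.load(open('top.pkl','rb'));S=pickle.load(open('side.pkl','rb'))
w=lambda u,v:ray(W,235+u/4.2,65+v/4.2)
t=lambda u,v:ray(T,300+u/4.3,160+v/4.3)
s=lambda u,v:ray(S,280+(u-396)/3.45,187+v/4.3)
for n,a,b in[('A',w(101,109),s(657,40)),('B',w(274,101),s(689,95)),('C',w(441,100),s(724,173)),
 ('lidFL w-t',w(35,475),t(58,270)),('lidFR w-t',w(330,450),t(237,281)),('lidFL w-s',w(35,475),s(497,70))]:
    p,e=cross(a,b);print(n,p.round(4),'miss',round(e,4))
for n,z,q in[('A',.084,(101,109)),('B',.084,(274,101)),('C',.073,(441,100)),('bl',.027,(40,45)),('br',.027,(535,32)),('fl',.016,(75,560)),('fr',.016,(530,553)),('p',.023,(438,454)),('q',.023,(439,261)),('hingeL',.02,(72,335)),('hingeR',.02,(325,330))]:
    o,d=w(*q);print(n,(o+d*(z-o[2])/d[2]).round(4))
E
```

```text
A [ 0.5802 -0.0143  0.084 ] miss 0.0007
B [ 0.581  -0.0601  0.0863] miss 0.0008
C [ 0.5826 -0.1046  0.0746] miss 0.001
lidFL w-t [0.483  0.0069 0.0918] miss 0.0023
lidFR w-t [ 0.4816 -0.0753  0.0641] miss 0.0018
lidFL w-s [0.4799 0.0084 0.0791] miss 0.0025
A [ 0.5805 -0.0144  0.084 ]
B [ 0.5814 -0.0602  0.084 ]
C [ 0.5821 -0.1045  0.073 ]
bl [0.6029 0.0153 0.027 ]
br [ 0.6054 -0.1363  0.027 ]
fl [0.4319 0.0132 0.016 ]
fr [ 0.4347 -0.1412  0.016 ]
p [ 0.4706 -0.1088  0.023 ]
q [ 0.533 -0.108  0.023]
hingeL [0.5097 0.0091 0.02  ]
hingeR [ 0.5104 -0.0724  0.02  ]
```

Measured cap tops are A 84 mm, B 86 mm and C 75 mm, and all match the text. The stamp spacing is 45 mm and the lid is about 1.1 rad open. Next, stamp A.

{"fn": "send_rows", "kwargs": {"moves": "0 0 0 0.2 -0.15 0.2 -1;0 0 0 0.445 -0.322 0.4 -1;0 0 0 0.445 -0.322 0.7 -1;0 0 0 0.445 -0.322 0.91 -1;0 0 0 0.445 -0.322 0.91 -1;0 0 0 0.445 -0.322 0.91 -1"}}

```text
time: 2.4
eef_pos: [0.5816, -0.0176, 0.1213]
tcp_rot: [1.0, -0.001, 0.001, 0.0]
contact_force: [1.1, 0.8, 1.6]
opening: 0.001
finger_force: 0.0
```

```bash
python3 - <<'E'
from h import *
s=ctrl.get_state();print(s['eef_pos'],s['contact_force'],s['tcp_rot'])
c=cam('side');a=cv2.resize(c['image'][150:290,270:410],None,fx=4,fy=4,interpolation=cv2.INTER_CUBIC)
cv2.imwrite('pics/s2.png',a[:,:,::-1])
E
```

```text
[ 0.58159066 -0.01757568  0.12133215] [1.10736859 0.76019256 1.63999445] [ 9.99998642e-01 -8.44621210e-04  1.37474095e-03  3.37032779e-04]
```

View pics/s2.png

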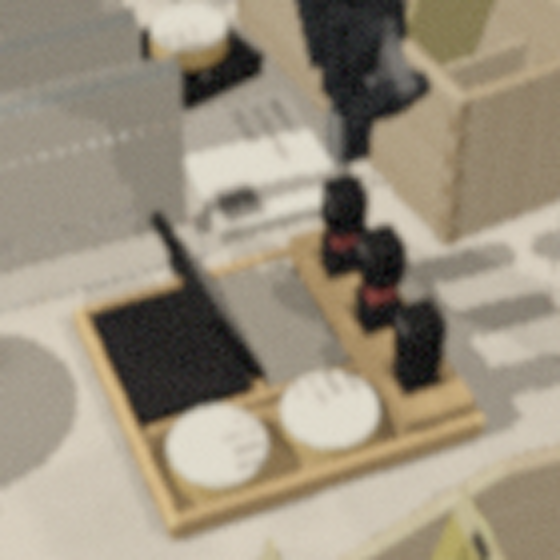

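The closed fingertips are just over cap A (at about (345,185) in the crop). Pressing.

{"fn": "send_rows", "kwargs": {"moves": "0 0 0 0 -0.012 0.05 -1;0 0 0 0 -0.012 0.09 -1;0 0 0 0 -0.012 0.12 -1;0 0 0 0 -0.012 0.15 -1;0 0 0 0 -0.012 0.175 -1;0 0 0 0 -0.012 0.185 -1;0 0 0 0 -0.012 0.185 -1"}}

```text
time: 3.32
eef_pos: [0.5836, -0.0143, 0.0873]
tcp_rot: [1.0, 0.0, 0.003, 0.001]
contact_force: [-3.9, 1.5, 18.1]
opening: 0.001
finger_force: 8.9
```

Cap A is home: the tip is at 73 mm with 18 N. On to B.

{"fn": "send_rows", "kwargs": {"moves": "0 0 0 0 0 -0.1 -1;0 0 0 0 0 -0.2 -1;0 0 0 0 0 -0.2 -1;0 0 0 0 0.12 -0.2 -1;0 0 0 0 0.23 -0.2 -1;0 0 0 0 0.23 -0.19 -1;0 0 0 0 0.23 -0.15 -1;0 0 0 0 0.23 -0.1 -1;0 0 0 0 0.23 -0.05 -1;0 0 0 0 0.23 -0.02 -1;0 0 0 0 0.23 0 -1;0 0 0 0 0.23 0 -1"}}

```text
time: 4.82
eef_pos: [0.5836, -0.0604, 0.0875]
tcp_rot: [1.0, 0.0, 0.003, 0.001]
contact_force: [-4.0, 1.2, 18.4]
opening: 0.003
finger_force: 9.3
```

Both caps are home. Now I'll position behind the lid.

{"fn": "send_rows", "kwargs": {"moves": "0 0 0 0 0 -0.12 -1;0 0 0 0 0 -0.25 -1;0 0 0 0 0 -0.25 -1;0 0 0 -0.15 -0.07 -0.25 -1;0 0 0 -0.29 -0.135 -0.25 -1;0 0 0 -0.29 -0.135 -0.15 -1;0 0 0 -0.29 -0.135 0 -1;0 0 0 -0.29 -0.135 0.07 -1;0 0 0 -0.29 -0.135 0.07 -1;0 0 0 -0.29 -0.135 0.07 -1"}}

```text
time: 6.08
eef_pos: [0.5232, -0.033, 0.0689]
tcp_rot: [1.0, -0.0, 0.001, 0.0]
contact_force: [0.4, 0.1, -0.3]
opening: -0.002
finger_force: 0.0
```

```bash
python3 - <<'E'
from h import *
s=ctrl.get_state();print(s['eef_pos'],s['contact_force'],s['tcp_rot'])
c=cam('side');a=cv2.resize(c['image'][150:290,270:410],None,fx=4,fy=4,interpolation=cv2.INTER_CUBIC)
cv2.imwrite('pics/s3.png',a[:,:,::-1])
E
```

```text
[ 0.52316203 -0.03300776  0.06891481] [ 0.35395469  0.10340825 -0.25517136] [ 9.99999827e-01 -8.58723262e-05  5.64302906e-04  1.41307362e-04]
```

View pics/s3.png

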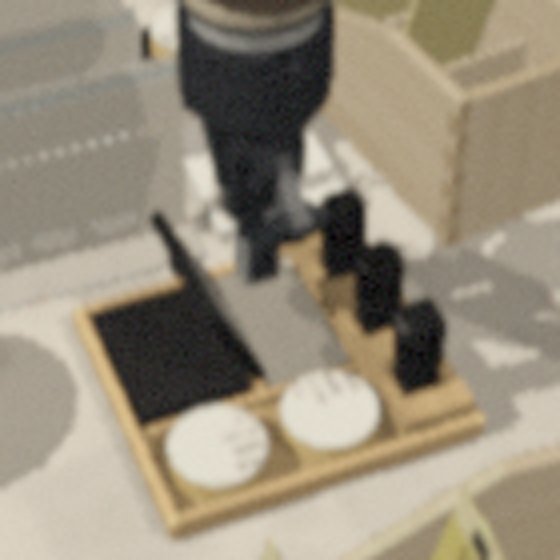

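No red shows any more on the stamps, and the fingertips at (262,270) stand behind the lid. Pushing it over and down.

{"fn": "send_rows", "kwargs": {"moves": "0 0 0 -0.07 0 0 -1;0 0 0 -0.14 0 0 -1;0 0 0 -0.2 0 0 -1;0 0 0 -0.24 0 0.01 -1;0 0 0 -0.285 0 0.05 -1;0 0 0 -0.31 0 0.08 -1;0 0 0 -0.325 0 0.1 -1;0 0 0 -0.33 0 0.125 -1;0 0 0 -0.33 0 0.145 -1;0 0 0 -0.33 0 0.16 -1;0 0 0 -0.33 0 0.17 -1;0 0 0 -0.33 0 0.17 -1"}}

```text
time: 7.62
eef_pos: [0.4564, -0.0329, 0.0384]
tcp_rot: [1.0, 0.001, -0.003, -0.0]
contact_force: [-16.4, 2.8, 36.4]
opening: -0.001
finger_force: 18.0
```

The tip is at 24 mm with 36 N, which fits a shut lid. I'll retreat and check.

{"fn": "send_rows", "kwargs": {"moves": "0 0 0 0 0 -0.1 -1;0 0 0 0 0 -0.3 -1;0 0 0 0 0 -0.6 -1;0 0 0 0 0 -0.9 -1;0 0 0 0 0 -1 -1;0 0 0 0 0 -1 -1"}}

```text
time: 8.38
eef_pos: [0.4577, -0.0331, 0.2362]
tcp_rot: [1.0, -0.0, 0.002, 0.001]
contact_force: [-0.2, -0.2, -1.0]
opening: 0.0
finger_force: 0.0
```

```bash
python3 - <<'E'
from h import *
s=ctrl.get_state();print(s['time'],s['eef_pos'],s['contact_force'])
c=cam('side');a=cv2.resize(c['image'][187:287,280:395],None,fx=3.45,fy=4.3,interpolation=cv2.INTER_CUBIC)
w=cam('wrist');u,v=map(int,proj(w,(.518,-.061,.03)));print(u,v)
y0,x0=max(0,v-80),max(0,u-75)
b=cv2.resize(w['image'][y0:y0+160,x0:x0+150],(400,430),interpolation=cv2.INTER_CUBIC)
cv2.imwrite('pics/s4.png',np.hstack([a,b])[:,:,::-1])
E
```

```text
8.375 [ 0.45769869 -0.03311311  0.23622522] [-0.1516674  -0.22871058 -1.01959386]
343 115
```

View pics/s4.png

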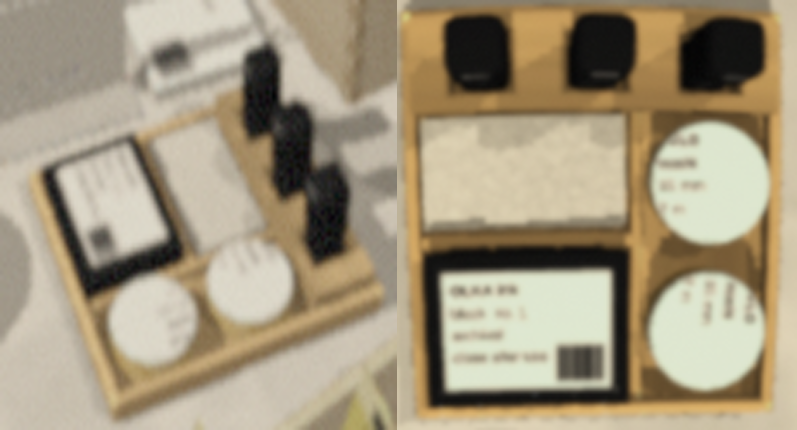

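The lid lies flat, all three stamps stand upright at equal height with no red showing, and the tapes haven't moved. Handing in.

```bash
python3 -c "
from plant import ctrl
print(ctrl.sign_off())"
```

```text
the job is handed in; nothing more can be done
None
```

The job is handed in at about 8.5 s: the lid is pressed shut, both raised caps are pressed home, and the stamps stand upright with the tapes unmoved in the last pictures; the sign-off returned no verdict.

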